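# Push a spent tea capsule out of its brewing chamber

### The job

Take the steel pusher out of its wooden holder, feel for the hole in the steel guide plate on top of the tea-capsule stand, and press the pusher gently straight down through it until the spent orange capsule is driven out of the clear chamber and drops into the wooden bowl underneath. Then stand the pusher back in its holder, fully down, and let go. Use only the pusher on the capsule, never force the pusher hard against the stand or the capsule, and leave the bowl in its place and the kettle, teapot, tub and other bowl undisturbed.

Things in the scene. Friction and masses are not known exactly. Their poses are not given: they have to be found in the camera images.
- stand: Fixed aluminium stand, 76 (x) x 158 (y) mm; origin at the centre of its foot on the table, z up. Legs at y = +-73 mm (12 mm thick), deck top 86 mm up. A clear chamber stands on the deck and a flat steel guide plate, 64 x 84 mm, lies over it at 122 to 128 mm height between two side rails (tops 132 mm up, inner faces at x = +-33 mm). Do not press on it with over 40 N.
- guide_mid (a point): Point on the guide plate's top face, on the stand's z axis, 128 mm above its foot; axes as the stand's. The plate has one 17.5 mm round through-hole (edge barely broken), at stand x = 0 but, as the plate was clamped anywhere in its track, from -8 to +8 mm along stand y of this point. That shift is NOT measured: feel for the hole (or see it). The plate does not yield.
- chamber_exit (a point): Lower end of the chamber's vertical 42 mm bore, on the stand's z axis, 80 mm above the foot; the bore runs up to 120 mm. Four small spring catches (brass balls, centres 83 mm up) hold the capsule: driving it past them takes roughly 3 to 20 N, most when the hole is far off centre; it falls free after being pushed down by 15 to 28 mm.
- capsule: Spent tea capsule, rigid orange plastic, 40 mm diameter, 26 mm high, lower edge tapered to 32 mm over 10 mm, 24 to 42 g. Origin at the centre of its underside, z up. It begins in the chamber with its underside 83 mm above the table and its top 109 mm up (19 mm below the guide plate's top face). It must not be pushed with more than 30 N.
- catch_bowl: Loose wooden bowl, 110 mm wide at the rim, 45 mm high, under the chamber between the stand's legs; origin at the centre of its underside.
- holder: Fixed dark wooden block 70 x 70 x 70 mm with a vertical through-hole of 20 mm diameter (2 mm chamfer) at its centre; origin at the centre of its underside. The pusher hangs in it by its collar.
- pusher: Loose steel pusher, 122 mm long, 95 to 160 g, upright in the holder. Origin at the centre of its tip (lower end), z towards the grip. Round rod 15 mm in diameter from the tip to 65 mm, collar 28 mm diameter from 65 to 71 mm, black round grip 20 mm diameter from 71 to 116 mm, cap 24 mm diameter from 116 to 122 mm.
- pusher_tip (a point): Centre of the pusher's flat tip face, 13.6 mm wide, flaring to the rod's 15 mm within 1 mm. Hung in the holder it is 5 mm above the table and the collar rests on the block.
- pusher_grip (a point): Centre line of the pusher's grip, 95 mm above the tip; a good place to grasp from above.
- kettle: Bystander: glass electric kettle, 156 mm wide, 197 mm high plus a handle; origin under its centre.
- teapot: Bystander: white porcelain teapot, 120 mm wide body, 115 mm high; origin under its centre.
- tub: Bystander: clear plastic tub with a blue lid, 126 x 96 x 65 mm; origin under its centre.
- bowl2: Bystander: light wooden bowl, 120 mm wide, 50 mm high; origin under its centre.
There are look-alikes about, which are no part of the job. Of the things that look like the catch_bowl, take the one that is farthest from the robot's base at the start.

How it is judged:
By the outcome, as a careful person would: the job done as asked, in the order asked, and still so for the second after the job is handed in, with the robot touching nothing.
It also fails if it takes over 64 s, if anything falls off the work surface, if the arm or the gripper's body presses on something with over 40 N, if the wrist force passes 120 N, or if a joint passes its speed limit or range.

### The arm

A 6-joint arm with a two-finger parallel gripper is mounted at the origin on the work surface. World frame = base frame: x ahead of the robot, y to its left, z up, the work surface at z = 0. Lengths are in mm, angles in rad, forces in N, time in s.
With the tool pointing down it reaches from about 350 to 975 mm from the base axis. Payload 7.1 kg.
Tool frame: the origin (TCP) lies at the very end of the fingers, on their centre line; the grasp point (between the pads) lies 19 mm behind it (ctrl.grasp_offset is the distance from the TCP to the grasp point, in mm); z points along the fingers, y is the line along which they close (so a half turn about z gives the same grasp; the last joint's range is limited). The gripper opens to 88 mm and grips with 3 to 60 N. Pads are 20 mm wide; open, the fingers measure 115 mm over their backs; the gripper's body (75 mm by 178 mm) begins 61 mm behind the grasp point.
Start: joints at [1.278, 0.423, 1.63, -0, 1.089, -0.019], TCP at [168.963, 601.711, 222.675] pointing down, gripper open.
Joint ranges: [-3, 3], [-0.9, 2.11], [0.09, 2.58], [-1.31, 4.45], [0.11, 2.69], [-2.54, 2.54]. Speed limits (rad/s): [2.39, 2.39, 3.01, 3.14, 3.14, 3.14].

### API

Orientations are given as a rotation vector (axis times angle).
In Python, from workcell import ctrl, viewer, ticket, models gives the robot as it stands.
- The arm moves only by the tool play_rows, never from a script. Its arguments are lists of equal length, an entry for each row: "dp": the shift along the world's x, y, z in mm, a list of three; "yaw": the turn about the world's z in degrees. In form: {"dp": [[tx, ty, tz], ...], "yaw": [yaw, ...]}. A call has 1 to 8 rows; each row shifts and turns the commanded pose from where the row before left it; what a row does not reach is not made up. A row lasts 1/12 s, in which the tool goes at most 41.7 mm and 7.16 degrees, less where a joint would pass 70% of its speed; a pose out of reach is approached as far as the arm can. A call is refused whole if a number of a shift passes 41.7 or a number of a turn 7.16, either way. A call with a gripper value outside its range is refused whole. "gripper" is the closure, from 0 (fully open) to 1 (shut), set as the call begins (left out, the last holds). The fingers move at their own pace and stop on an object; the grip force is fixed at half the most. Time passes only in rows, so rows that do not move let the fingers close. It gives the time, the measured TCP pose, the force, the opening and the grip force at its end, in the units of the state.
- ctrl.get_obs(): the state, without advancing time (a new reading comes with each control period).
- viewer.get_image(name): name is "side" or "top" or "wrist"; returns a dict with "pixels" (384x512x3 uint8, red, green, blue), "range_z" (384x512 float32, mm along the optical axis (not along the pixel's ray), 0 where there is no reading), "fx", "fy", "cx", "cy" (pixels), "T" (4x4, takes a point from camera to world coordinates); the wrist camera has in their place "hand_eye" (4x4, takes a point from camera to tool coordinates, whose origin is the TCP and whose axes are the flange's). Camera axes: x right, y up, looking along -z (the intrinsics and any distortion apply to the point x, -y, -z); pixel columns grow to the right and rows downward; lengths in mm; the calibration is good to about 2 mm. A picture is of the moment at which its call begins: read the wrist's pose just before it.
- ticket.close_job(): hands the job in; it is judged then, once.
Trained networks look in a picture, given as the dict that the camera call returned (one of the last four; its "shot" number tells which), for a name from the list of things; names that differ only in an ending like _2 or _b are one class to them, and where a whole thing is asked for, a point or a joint stands for the part that bears it (a point fixed in the world has none). Each returns a list of dicts, best first, with "conf" (0 to 1); they miss things now and then, are a little off and sometimes report something else, mostly with a low value. They report only what shows in the picture. A call takes as long as a camera call. They do not tell look-alikes from the thing itself.
- models.look_for(picture, name): "bbox" ([centre column, centre row, width, height] in pixels, round what is visible of it).
- models.landmark_of(picture, name): "location" ([column, row] in pixels: a listed point, or the origin of a listed thing).
The state is a dict: "t": time; "qpos": joint angles; "qvel": joint speeds; "joint_torque": joint torques, N m; "ee_pos": TCP position; "orientation": TCP orientation; "ft_force": force on the tool from outside, world axes, zero at the start; "moment": the same for the moment, N m; "width": finger opening in mm; "grasp_force": force on a finger pad.
Only numpy, scipy, OpenCV 4.12 (cv2) and the standard library are available. Lean on these libraries where they do the work, as an engineer would, in place of code of your own. Each camera call takes 0.05 s, during which the arm holds its last target. There are 200 camera calls.

## Working session

There is one attempt and no reset: what is moved stays moved. The work goes in short steps, Python scripts to look and compute and a tool call to move; the robot and the scene stay as the last step left them, time stands still between calls to the robot, and variables do not carry over. Pictures are saved under pics/ and viewed, at most 10 in all, crops included, and the job is handed in when it is done.

Besides the shell and the picture viewer there is one more tool, called after "Emit:" as name([rows], argument=value, ...), one row to a line, values as JSON. play_rows: Moves the arm, as the interface text tells. Its arguments: {"type":"object","properties":{"dp":{"type":"array"},"yaw":{"type":"array"},"gripper":{"type":"number"}},"required":["dp","yaw"]}

```bash
mkdir -p pics
cat > h.py <<'E'
import numpy as np, cv2
from scipy.spatial.transform import Rotation as R
from workcell import ctrl, viewer, ticket, models
def grab(name):
    o=ctrl.get_obs(); im=viewer.get_image(name)
    if 'T' in im: T=np.array(im['T'])
    else:
        W=np.eye(4); W[:3,:3]=R.from_rotvec(o['orientation']).as_matrix(); W[:3,3]=o['ee_pos']; T=W@np.array(im['hand_eye'])
    return im,T
def ray(im,T,u,v):
    D=np.array(im.get('dist',im.get('distortion',np.zeros(5))),float)
    K=np.array([[im['fx'],0,im['cx']],[0,im['fy'],im['cy']],[0,0,1]])
    p=cv2.undistortPoints(np.array([[[u,v]]],float),K,D)[0,0]
    return T[:3,:3]@np.array([p[0],-p[1],-1]),T[:3,3]
def at_z(im,T,u,v,z):
    d,c=ray(im,T,u,v); return c+d*(z-c[2])/d[2]
def at_depth(im,T,u,v):
    d,c=ray(im,T,u,v); z=np.median(im['range_z'][int(v)-1:int(v)+2,int(u)-1:int(u)+2]); return c+d*z
def save(im,n,crop=None,s=1):
    a=np.array(im['pixels'])[:,:,::-1]
    if crop: a=a[crop[1]:crop[3],crop[0]:crop[2]]
    cv2.imwrite('pics/'+n,cv2.resize(a,None,fx=s,fy=s,interpolation=cv2.INTER_CUBIC))
E
python3 - <<'E'
from h import *
np.set_printoptions(precision=1,suppress=True)
P=[]
for c in ['top','side']:
    im,T=grab(c); 
    print(c,[k for k in im],T[:3,3],im['fx'])
    for n,z in [('stand',0),('guide_mid',128),('catch_bowl',0),('holder',0),('pusher',5),('pusher_grip',100),('pusher_tip',5),('capsule',83),('kettle',0),('teapot',0),('tub',0),('bowl2',0)]:
        for r in models.landmark_of(im,n)[:3]:
            u,v=r['location']; print(' ',n,round(r['conf'],2),np.array([u,v]),at_z(im,T,u,v,z))
    P.append(np.array(im['pixels'])[:,:,::-1])
cv2.imwrite('pics/top.png',P[0]); cv2.imwrite('pics/side.png',P[1])
E
```

```text
top ['pixels', 'range_z', 'fx', 'fy', 'cx', 'cy', 'T', 'shot'] [ 380.7  -21.4 1235.9] 386.3326941127764
  stand 0.88 [289.9 209.3] [ 510.1 -106.2    0. ]
  guide_mid 0.6 [295.5 203.6] [ 513.3 -113.6  128. ]
  catch_bowl 0.85 [307.2 255.3] [ 364.6 -159.9    0. ]
  catch_bowl 0.66 [256.8 257.7] [355.8  -1.    0. ]
  catch_bowl 0.64 [295.2 207.2] [ 517.  -123.2    0. ]
  holder 0.57 [219.9 215.4] [489.2 118.6   0. ]
  pusher 0.45 [136.7 198.4] [542.4 388.9   5. ]
  pusher 0.39 [218.8 214.8] [490.7 121.6   5. ]
  pusher_grip 0.66 [219.7 215.6] [479.8 107.8 100. ]
  pusher_grip 0.66 [383.8 198.4] [ 533.4 -375.6  100. ]
  capsule 0.51 [290.6 201.9] [ 523.7 -102.7   83. ]
  kettle 0.56 [133.1 198.5] [542.7 402.4   0. ]
  teapot 0.97 [379.3 199.6] [ 542.9 -392.3    0. ]
  teapot 0.57 [292.  203.6] [ 528.6 -113.     0. ]
  teapot 0.45 [296.9 155.9] [ 685.7 -129.9    0. ]
  tub 0.78 [297.7 156.9] [ 682.4 -132.4    0. ]
  tub 0.68 [223.2 218.3] [479.9 107.8   0. ]
  bowl2 0.64 [133.7 201.9] [531.5 399.8   0. ]
  bowl2 0.57 [225.9 156.7] [682.5 102.7   0. ]
side ['pixels', 'range_z', 'fx', 'fy',
[... 210 characters left out ...]
28. ]
  catch_bowl 0.83 [258.8 198.4] [ 509.3 -113.7    0. ]
  catch_bowl 0.77 [316.4 188.3] [ 353.1 -183.4    0. ]
  catch_bowl 0.73 [305.7 233.4] [366.7  -9.    0. ]
  holder 0.58 [252.5 266.2] [483.4 117.7   0. ]
  pusher 0.74 [252.8 265.8] [482.2 119.9   5. ]
  pusher_grip 0.56 [256.2 241. ] [473.7 118.7 100. ]
  capsule 0.29 [198.9 377.7] [520.7 431.5  83. ]
  kettle 0.93 [197.7 373.6] [542.5 393.4   0. ]
  kettle 0.52 [252.4 263.8] [485.  110.7   0. ]
  teapot 0.85 [263.1 134.2] [ 548.2 -412.4    0. ]
  tub 0.64 [200.9 185.8] [ 684.5 -134.8    0. ]
  tub 0.44 [251.7 245.2] [497.5  54.4   0. ]
  tub 0.21 [259.4 179.5] [ 521.4 -191.4    0. ]
  bowl2 0.82 [172.3 249.8] [691.9 104.8   0. ]
```

View pics/top.png

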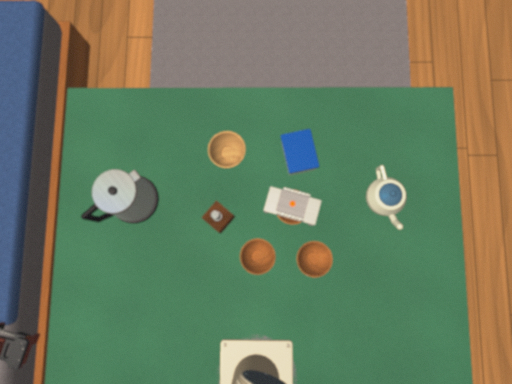

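View pics/side.png

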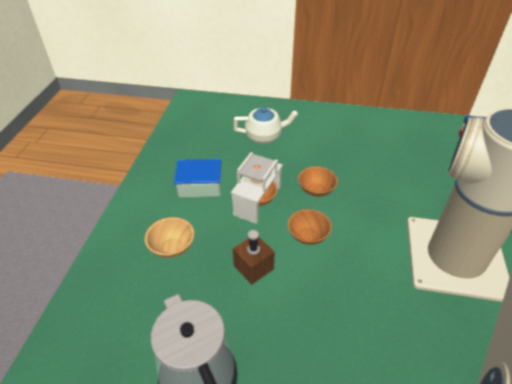

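The top view shows the pusher in its dark holder at (217,215) and the stand at (293,205), with orange visible through its plate hole.

- **Pusher and holder:** one each, no look-alikes. Rejected false hits are the kettle lid at (137,198) and the teapot at (384,198).
- **Catch_bowl candidates:** (258,256), (314,258) and the one under the stand at about (290,217). I take the one under the stand, as it is the farthest from the base.

I'll move above the holder for the close crop.

Emit:
play_rows([
  [20, -31, 10],
  [20, -31, 10],
  [20, -31, 10],
  [20, -31, 10],
  [20, -31, 10],
  [20, -31, 10],
  [20, -31, 10],
  [20, -31, 10],
], yaw=[0, 0, 0, 0, 0, 0, 0, 0])

```text
t: 1.97
ee_pos: [329.5, 352.1, 303.3]
orientation: [0.428, 3.112, 0.001]
ft_force: [0.0, 0.6, 0.6]
width: 87.6
grasp_force: 0.0
```

Emit:
play_rows([
  [20, -31, 0],
  [20, -31, 0],
  [20, -31, 0],
  [20, -31, 0],
  [20, -31, 0],
  [0, 0, 0],
], yaw=[0, 0, 0, 0, 0, 0])

```text
t: 2.47
ee_pos: [431.6, 194.5, 303.0]
orientation: [0.436, 3.109, -0.001]
ft_force: [0.1, 0.8, -0.7]
width: 87.8
grasp_force: 0.0
```

Run:
```python
from h import *
np.set_printoptions(precision=2,suppress=True)
o=ctrl.get_obs(); print(o)
im,T=grab('wrist'); print(T, im['fx'])
for n,z in [('pusher_grip',100),('holder',0),('pusher',5),('stand',0),('guide_mid',128),('catch_bowl',0)]:
    for r in models.landmark_of(im,n)[:2]:
        u,v=r['location']; print(' ',n,round(r['conf'],2),np.array([u,v]),at_z(im,T,u,v,z))
save(im,'w1.png')
```

```text
{'t': 2.4667, 'qpos': array([ 0.4 ,  0.1 ,  1.87, -0.  ,  1.17, -0.89]), 'qvel': array([ 0.08, -0.01,  0.01,  0.05,  0.01,  0.11]), 'joint_torque': array([ -1.62, -35.52, -28.67,  -0.18,   0.09,  -0.94]), 'ee_pos': array([431.61, 194.48, 302.97]), 'orientation': array([ 0.44,  3.11, -0.  ]), 'ft_force': array([ 0.09,  0.78, -0.71]), 'moment': array([-0.01,  0.02, -0.03]), 'grasp_force': 0.0, 'width': 87.84033680942129}
[[  0.28  -0.93  -0.24 366.05]
 [  0.96   0.27   0.07 213.1 ]
 [ -0.    -0.25   0.97 464.53]
 [  0.     0.     0.     1.  ]] 297.0957908545939
  pusher_grip 0.86 [213.  217.2] [480.72 117.29 100.  ]
  holder 0.67 [225.2 191.2] [475.01 124.11   0.  ]
  pusher 0.73 [221.2 197.2] [481.64 115.81   5.  ]
  stand 0.61 [101.3 245.7] [ 508.83 -108.52   -0.  ]
  catch_bowl 0.84 [129.9 149.7] [369.64   1.1    0.  ]
  catch_bowl 0.83 [101.4 250.7] [ 517.52 -112.15    0.  ]
```

View pics/w1.png

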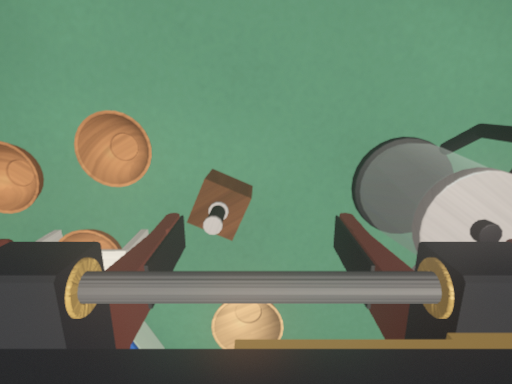

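The wrist view shows the pusher cap at (213,226), hanging in the dark holder block at (221,205). It is the only such pusher. I'll refine the pusher and hole positions.

Run:
```python
from h import *
np.set_printoptions(precision=1,suppress=True)
def orange(im,T,box,name):
    x0,y0,x1,y1=box; a=np.array(im['pixels'])[y0:y1,x0:x1]; h=cv2.cvtColor(a,cv2.COLOR_RGB2HSV)
    m=((h[...,0]<25)&(h[...,1]>70)&(h[...,2]>120)).astype(np.uint8)
    n,l,s,c=cv2.connectedComponentsWithStats(m)
    for i in range(1,n):
        u,v=c[i]+[x0,y0]; print(name,s[i,4],u,v,at_z(im,T,u,v,128),at_z(im,T,u,v,109))
im,T=grab('top'); orange(im,T,(265,185,322,225),'top')
# stand corners via depth: plate-level points
d=im['range_z']; pts=[]
for v in range(180,232):
    for u in range(258,328):
        p=at_depth(im,T,u,v)
        if 118<p[2]<142: pts.append(p)
pts=np.array(pts); print('rails/plate',len(pts),pts.mean(0),cv2.minAreaRect(pts[:,:2].astype(np.float32)))
pts=[]
for v in range(195,235):
    for u in range(200,240):
        p=at_depth(im,T,u,v)
        if 60<p[2]<80: pts.append(p)
pts=np.array(pts); print('holder top',len(pts),pts.mean(0),cv2.minAreaRect(pts[:,:2].astype(np.float32)))
save(im,'t2.png',(190,170,340,240),4)
im,T=grab('side'); orange(im,T,(230,145,290,185),'side')
im,T=grab('wrist')
print('cap',at_z(im,T,213,226,127), at_depth(im,T,213,226))
pts=[]
for v in range(195,250):
    for u in range(190,240):
        p=at_depth(im,T,u,v)
        if 115<p[2]<140: pts.append(p)
pts=np.array(pts); print('cap depth',len(pts),pts.mean(0),pts.min(0),pts.max(0))
```

```text
top 42 292.07142857142856 203.1904761904762 [ 514.4 -103.7  128. ] [ 516.7 -105.1  109. ]
top 109 288.26605504587155 220.08256880733944 [465.6 -92.6 128. ] [467.1 -93.8 109. ]
rails/plate 758 [ 513.  -105.5  128.1] ((513.1715087890625, -105.39019775390625), (84.44320678710938, 79.02759552001953), 74.17057800292969)
holder top 480 [479.5 117.1  69.7] ((480.711669921875, 118.5405502319336), (70.96905517578125, 69.97895812988281), 50.20591354370117)
side 17 285.52941176470586 148.52941176470588 [ 449.2 -189.   128. ] [ 451.5 -212.9  109. ]
side 14 270.7857142857143 157.85714285714286 [ 482.4 -143.1  128. ] [ 485.5 -165.7  109. ]
cap [479.9 126.6 127. ] [480.2 126.4 126.1]
cap depth 300 [482.3 120.6 126.1] [471.4 108.3 115.1] [494.5 131.6 127.7]
```

View pics/t2.png

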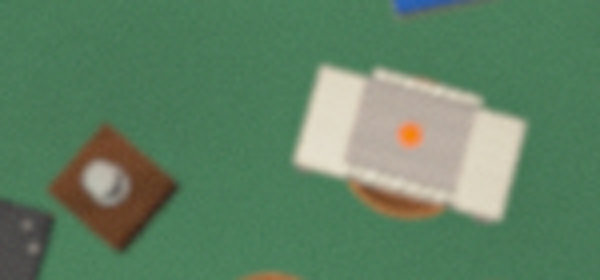

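The crop shows the pusher cap centred over the holder at (105,183), and the orange hole in the plate at (410,135), which is about world (514.4,-103.7). The pusher is near (481.5,119).

Emit:
play_rows([
  [17, -25, -30],
  [17, -25, -30],
  [16, -25, -30],
  [0, 0, -30],
  [0, 0, -10],
  [0, 0, 0],
  [0, 0, 0],
], yaw=[0, 0, 0, 0, 0, 0, 0])

```text
t: 3.55
ee_pos: [477.9, 125.8, 174.7]
orientation: [-0.427, -3.112, 0.0]
ft_force: [-0.4, 0.2, 0.6]
width: 88.1
grasp_force: 0.0
```

Run:
```python
from h import *
np.set_printoptions(precision=2,suppress=True)
o=ctrl.get_obs(); print(o['ee_pos'],o['orientation'],o['qvel'])
im,T=grab('wrist'); o=ctrl.get_obs(); print(o['ee_pos'])
pts=[]
for v in range(0,384):
    for u in range(150,350):
        p=at_depth(im,T,u,v)
        if 120<p[2]<130 and abs(p[0]-481)<25 and abs(p[1]-119)<25: pts.append(p)
pts=np.array(pts); print('cap depth',len(pts),pts.mean(0),pts.min(0),pts.max(0))
print(cv2.minEnclosingCircle(pts[pts[:,2]>124.5][:,:2].astype(np.float32)))
save(im,'w2.png')
```

```text
[477.87 125.81 174.72] [-0.43 -3.11  0.  ] [ 0.01 -0.03 -0.02 -0.    0.   -0.  ]
[478.55 126.05 175.56]
cap depth 777 [482.36 119.95 126.4 ] [471.38 108.05 120.14] [495.21 131.41 127.49]
((483.28857421875, 119.71101379394531), 12.028828620910645)
  return _methods._mean(a, axis=axis, dtype=dtype,
  ret = ret.dtype.type(ret / rcount)
```

View pics/w2.png

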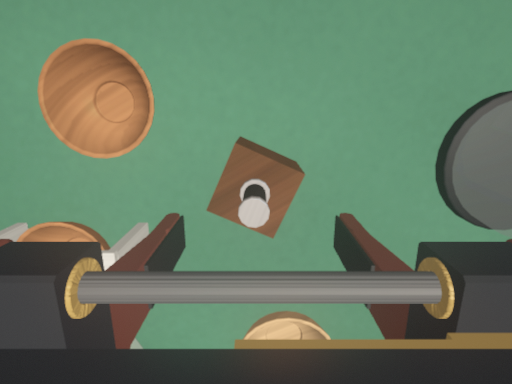

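The cap at (254,212) sits between the fingers. The circle fit gives a centre of (483.3,119.7) and radius 12.0, which matches the cap's 24 mm.

Emit:
play_rows([
  [3, -3, -20],
  [2, -3, -20],
  [0, 0, -20],
  [0, 0, -20],
  [0, 0, -14],
  [0, 0, 0],
  [0, 0, 0],
  [0, 0, 0],
], yaw=[0, 0, 0, 0, 0, 0, 0, 0])

```text
t: 4.27
ee_pos: [484.3, 119.9, 82.1]
orientation: [0.427, 3.11, 0.002]
ft_force: [-0.2, 0.5, -0.9]
width: 87.7
grasp_force: 0.0
```

Emit:
play_rows([
  [0, 0, 0],
  [0, 0, 0],
  [0, 0, 0],
  [0, 0, 0],
  [0, 0, 0],
  [0, 0, 0],
  [0, 0, 0],
  [0, 0, 0],
], yaw=[0, 0, 0, 0, 0, 0, 0, 0], gripper=1)

```text
t: 4.93
ee_pos: [483.0, 119.1, 80.3]
orientation: [-0.429, -3.112, 0.0]
ft_force: [-0.6, -0.3, 0.3]
width: 37.8
grasp_force: 0.0
```

Emit:
play_rows([
  [0, 0, 0],
  [0, 0, 0],
  [0, 0, 0],
  [0, 0, 0],
  [0, 0, 0],
  [0, 0, 0],
], yaw=[0, 0, 0, 0, 0, 0])

```text
t: 5.43
ee_pos: [483.0, 119.1, 80.3]
orientation: [-0.429, -3.112, 0.0]
ft_force: [0.1, -0.5, -1.4]
width: 22.4
grasp_force: 30.0
```

Run:
```python
from h import *
for i in range(4):
    im,T=grab('wrist'); o=ctrl.get_obs(); print(o['t'],o['ee_pos'],o['ft_force'],o['moment'],o['width'],o['grasp_force'])
```

```text
5.4833 [482.97347704 119.12056318  80.30592021] [ 0.17966984  0.54761688 -0.84623561] [ 0.02526902  0.02714444 -0.04218306] 22.83108299755246 30.000030398368835
5.5333 [483.02119921 119.11136443  80.32288666] [ 0.09639468  0.06823181 -0.57035493] [0.04077101 0.03599588 0.02108465] 22.82868333870909 29.999992847442627
5.5833 [482.99575051 119.11832831  80.3150659 ] [ 0.2071716   0.60661763 -0.78472292] [ 0.04028827 -0.0502785   0.02537833] 22.604036513419857 29.999930262565613
5.6333 [483.00555788 119.12194614  80.33956292] [-0.02954053 -0.53469518 -0.84230538] [ 0.06739852 -0.04757688 -0.00530255] 22.248616963267832 29.999951720237732
```

Emit:
play_rows([
  [0, 0, 20],
  [0, 0, 35],
  [0, 0, 40],
  [0, 0, 40],
  [0, 0, 20],
  [0, 0, 0],
], yaw=[0, 0, 0, 0, 0, 0])

```text
t: 6.13
ee_pos: [485.8, 119.7, 240.3]
orientation: [0.428, 3.104, 0.005]
ft_force: [0.6, 0.3, -1.4]
width: 22.5
grasp_force: 30.0
```

Emit:
play_rows([
  [3, -20, 0],
  [5, -35, 0],
  [5, -35, 0],
  [5, -35, 0],
  [5, -35, 0],
  [5, -35, 0],
  [3, -20, 0],
  [0, 0, 0],
], yaw=[0, 0, 0, 0, 0, 0, 0, 0])

```text
t: 6.8
ee_pos: [513.8, -99.2, 233.9]
orientation: [-0.434, -3.11, 0.001]
ft_force: [0.4, -0.0, -1.2]
width: 22.4
grasp_force: 30.0
```

Run:
```python
from h import *
np.set_printoptions(precision=2,suppress=True)
o=ctrl.get_obs(); print(o['ee_pos'],o['orientation'],o['ft_force'],o['width'],o['grasp_force'])
im,T=grab('wrist'); o=ctrl.get_obs(); print(o['ee_pos'],o['ft_force'])
for n in ['guide_mid','pusher_tip','pusher_grip']:
    for r in models.landmark_of(im,n)[:1]: print(n,r)
a=np.array(im['pixels']); h=cv2.cvtColor(a,cv2.COLOR_RGB2HSV)
save(im,'w3.png',None,1.5)
im,T=grab('side'); 
print(models.landmark_of(im,'pusher_tip')[:1],models.landmark_of(im,'guide_mid')[:1])
```

```text
[513.8  -99.23 233.91] [-0.43 -3.11  0.  ] [ 0.38 -0.05 -1.25] 22.356152641116466 29.999482333660126
[513.34 -97.43 233.86] [-0.43  1.12 -2.05]
guide_mid {'location': [252.2, 186.2], 'conf': 0.71}
pusher_tip {'location': [262.4, 197.0], 'conf': 0.84}
pusher_grip {'location': [258.7, 245.8], 'conf': 0.56}
[{'location': [260.2, 160.0], 'conf': 0.7}] [{'location': [259.8, 165.4], 'conf': 0.73}]
```

View pics/w3.png

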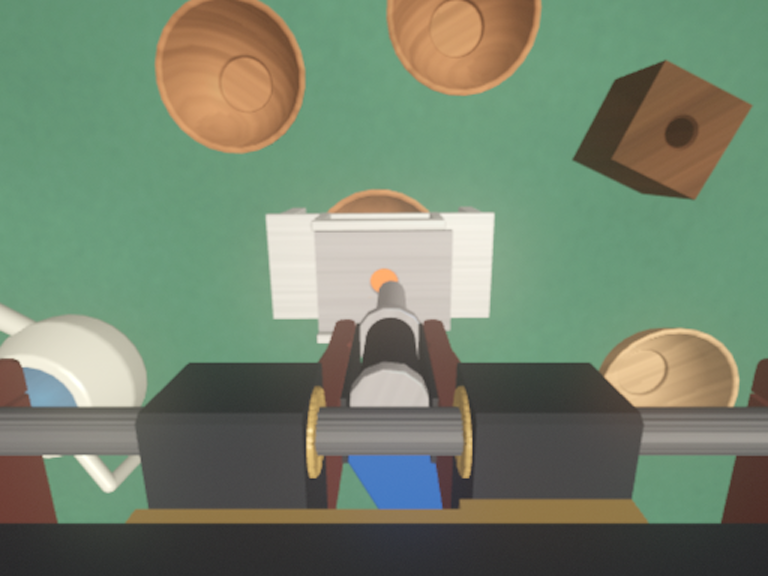

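The hole shows as an orange disc at (384,280), 1.5x scale, with the pusher tip just beyond it at about (395,285). I'll zoom in.

Run:
```python
from h import *
np.set_printoptions(precision=2,suppress=True)
im,T=grab('wrist'); o=ctrl.get_obs(); print(o['ee_pos'])
a=np.array(im['pixels']); h=cv2.cvtColor(a,cv2.COLOR_RGB2HSV)
m=((h[...,0]<20)&(h[...,1]>90)&(h[...,2]>150))
vs,us=np.nonzero(m[170:205,235:280]); print(us.min()+235,us.max()+235,vs.min()+170,vs.max()+170,len(us))
for v in range(vs.min(),vs.max()+1): r=us[vs==v]; print(v+170,r.min()+235,r.max()+235,end='; ')
# plate edges
Ti=np.linalg.inv(T)
def proj(p):
    q=Ti[:3,:3]@p+Ti[:3,3]; return im['cx']+im['fx']*q[0]/-q[2], im['cy']-im['fy']*q[1]/-q[2]
W=R.from_rotvec(o['orientation']).as_matrix(); print('\ntool axes',W)
tip=o['ee_pos']+W@[0,0,75.5]; print('tip nominal',tip,proj(tip)); 
c=at_z(im,T,256,187,128); print('hole?',c)
for e in ([8.75,0,0],[-8.75,0,0],[0,8.75,0],[0,-8.75,0]): print(proj(c+W@e))
save(im,'w4.png',(226,165,296,235),8)
# plate rect by depth
pts=[]
for v in range(140,215):
    for u in range(170,340):
        p=at_depth(im,T,u,v)
        if 125<p[2]<130.5: pts.append(p)
pts=np.array(pts); q=(pts-o['ee_pos'])@W; print('plate in tool',q.min(0),q.max(0),len(q))
```

```text
[513.9  -94.88 235.24]
242 258 180 196 187
180 249 252; 181 247 254; 182 245 256; 183 244 257; 184 243 258; 185 243 258; 186 242 258; 187 242 256; 188 242 254; 189 242 254; 190 242 253; 191 243 252; 192 243 252; 193 244 252; 194 245 252; 195 246 252; 196 249 251; 
tool axes [[-0.96  0.27 -0.  ]
 [ 0.27  0.96  0.  ]
 [ 0.    0.   -1.  ]]
tip nominal [513.88 -94.87 159.74] (np.float64(259.46606436355785), np.float64(194.15573187637412))
hole? [515.07 -98.54 128.  ]
(np.float64(255.96776987925378), np.float64(177.87225344294367))
(np.float64(256.03172120191175), np.float64(195.98361795833637))
(np.float64(265.3577396291569), np.float64(186.99381871390113))
(np.float64(246.64267327217738), np.float64(187.00618101335567))
plate in tool [-29.12 -50.67 104.75] [ 34.63  34.1  109.85] 4603
```

View pics/w4.png

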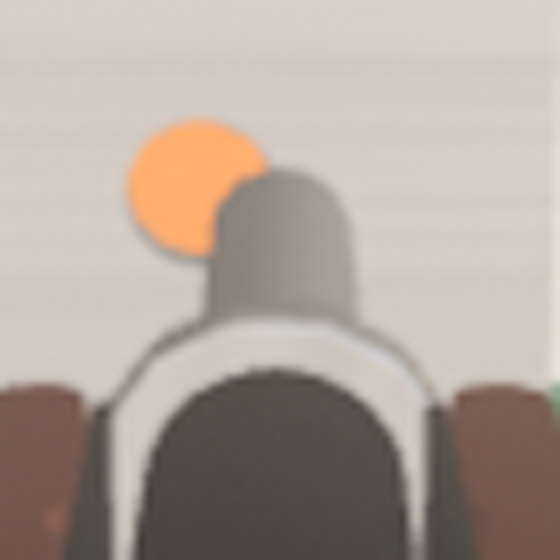

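The hole centre is at about pixel (251.2,189.1) and the tip at (261,194) in full-frame pixels. That makes the hole about (515.8,-103.4) and the tip about (514.2,-93.7), so I need a shift of about (+1.6,-9.7).

Emit:
play_rows([
  [0.8, -5, 0],
  [0.8, -4.7, -10],
  [0, 0, -10],
  [0, 0, 0],
  [0, 0, 0],
  [0, 0, 0],
  [0, 0, 0],
  [0, 0, 0],
], yaw=[0, 0, 0, 0, 0, 0, 0, 0])

```text
t: 7.87
ee_pos: [515.8, -105.6, 215.6]
orientation: [0.429, 3.112, -0.0]
ft_force: [-0.2, 0.2, -2.3]
width: 22.8
grasp_force: 30.0
```

Run:
```python
from h import *
np.set_printoptions(precision=2,suppress=True)
ims=[]
for c in ['wrist','side','top']:
    im,T=grab(c); o=ctrl.get_obs(); print(c,o['ee_pos'],o['ft_force'])
    a=np.array(im['pixels'])[:,:,::-1]; Ti=np.linalg.inv(T)
    if c=='wrist': x,y=226,160
    elif c=='side': x,y=225,130
    else: continue
    for nm,p in [('tip',o['ee_pos']-[0,0,75.5]),('hole',np.array([515.8,-103.4,128]))]:
        q=Ti[:3,:3]@p+Ti[:3,3]; print(nm,im['cx']+im['fx']*q[0]/-q[2]-x, im['cy']-im['fy']*q[1]/-q[2]-y)
    ims.append(cv2.resize(a[y:y+66,x:x+66],(400,400),interpolation=cv2.INTER_CUBIC))
cv2.imwrite('pics/w5.png',np.hstack(ims))
```

```text
wrist [ 515.81 -105.6   215.65] [ 0.42 -0.06 -1.43]
tip 33.55164032730784 33.879545550796024
hole 35.96932896257363 29.353092404466764
side [ 515.79 -105.59  215.65] [ 0.85 -0.77 -0.52]
tip 30.78020688564237 31.959278181466573
hole 30.643937315961665 36.082470715277054
top [ 515.78 -105.59  215.63] [ 0.38  0.54 -0.75]
```

View pics/w5.png

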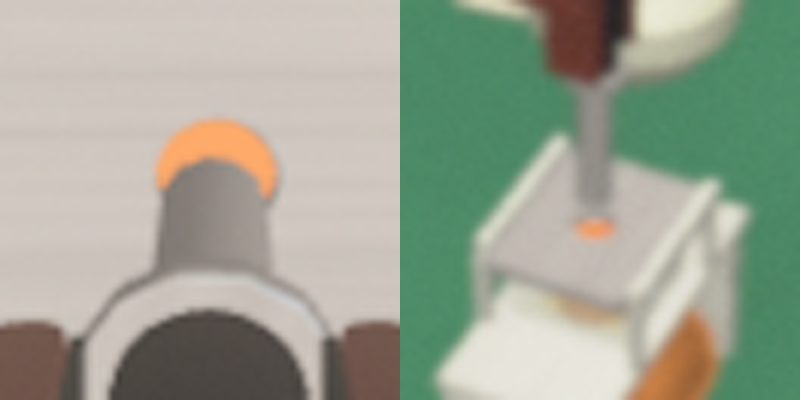

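In the wrist crop the hole sits at (218,180) and the tip is above it. The side crop shows the tip at (596,205) and the hole at (595,229). They are aligned to within about 1 mm, so I'll trim slightly and feel downwards.

Emit:
play_rows([
  [-0.2, 0.7, -3],
  [0, 0, -4],
  [0, 0, -3],
  [0, 0, 0],
  [0, 0, -1],
  [0, 0, -1],
  [0, 0, -1],
  [0, 0, 0],
], yaw=[0, 0, 0, 0, 0, 0, 0, 0])

```text
t: 8.68
ee_pos: [515.4, -104.9, 202.2]
orientation: [-0.429, -3.112, -0.0]
ft_force: [-0.3, -0.6, -1.2]
width: 23.0
grasp_force: 30.0
```

Emit:
play_rows([
  [0, 0, -0.7],
  [0, 0, -0.7],
  [0, 0, 0],
], yaw=[0, 0, 0])

```text
t: 8.93
ee_pos: [515.4, -104.9, 200.9]
orientation: [-0.429, -3.112, -0.0]
ft_force: [-0.6, 0.6, -0.1]
width: 22.9
grasp_force: 30.0
```

The tip is at about z = 125.6, below the plate top, with no contact force, so it has entered the hole.

Emit:
play_rows([
  [0, 0, -1],
  [0, 0, -1],
  [0, 0, -1],
  [0, 0, -1],
  [0, 0, 0],
], yaw=[0, 0, 0, 0, 0])

```text
t: 9.35
ee_pos: [515.3, -104.9, 196.7]
orientation: [-0.429, -3.112, -0.0]
ft_force: [-0.4, 0.2, -1.7]
width: 22.5
grasp_force: 30.0
```

Emit:
play_rows([
  [0, 0, -2],
  [0, 0, -2],
  [0, 0, -2],
  [0, 0, -2],
  [0, 0, -2],
  [0, 0, -1],
  [0, 0, 0],
], yaw=[0, 0, 0, 0, 0, 0, 0])

```text
t: 9.93
ee_pos: [515.3, -104.9, 185.6]
orientation: [-0.429, -3.112, -0.0]
ft_force: [0.1, 0.5, -1.4]
width: 22.8
grasp_force: 30.0
```

Free passage, tip at about 110. Now I press the capsule gently.

Emit:
play_rows([
  [0, 0, -1],
  [0, 0, -1],
  [0, 0, -1],
  [0, 0, -1],
  [0, 0, -1],
  [0, 0, -1],
], yaw=[0, 0, 0, 0, 0, 0])

```text
t: 10.43
ee_pos: [516.2, -105.1, 180.7]
orientation: [0.428, 3.11, -0.0]
ft_force: [0.2, 0.4, 5.9]
width: 22.3
grasp_force: 30.0
```

Emit:
play_rows([
  [0, 0, -1],
  [0, 0, -1],
  [0, 0, -1],
  [0, 0, -1],
], yaw=[0, 0, 0, 0])

```text
t: 10.77
ee_pos: [516.2, -105.1, 176.7]
orientation: [0.428, 3.11, -0.0]
ft_force: [-0.1, 1.0, 6.7]
width: 22.9
grasp_force: 30.0
```

Emit:
play_rows([
  [0, 0, -1],
  [0, 0, -1],
  [0, 0, -1],
  [0, 0, -1],
], yaw=[0, 0, 0, 0])

```text
t: 11.1
ee_pos: [515.4, -104.9, 171.8]
orientation: [-0.429, -3.112, -0.0]
ft_force: [0.3, 0.8, 2.0]
width: 22.4
grasp_force: 30.0
```

Emit:
play_rows([
  [0, 0, -1],
  [0, 0, -1],
  [0, 0, -1],
  [0, 0, -1],
  [0, 0, -1],
  [0, 0, -1],
], yaw=[0, 0, 0, 0, 0, 0])

```text
t: 11.6
ee_pos: [515.4, -104.9, 165.8]
orientation: [-0.429, -3.112, -0.0]
ft_force: [0.0, -0.3, 1.3]
width: 22.3
grasp_force: 30.0
```

Emit:
play_rows([
  [0, 0, -1],
  [0, 0, -1],
  [0, 0, -1],
  [0, 0, -1],
  [0, 0, -1],
  [0, 0, -1],
], yaw=[0, 0, 0, 0, 0, 0])

```text
t: 12.1
ee_pos: [515.4, -104.9, 159.9]
orientation: [0.429, 3.112, -0.0]
ft_force: [-0.0, 0.2, 2.3]
width: 22.9
grasp_force: 30.0
```

Emit:
play_rows([
  [0, 0, -1],
  [0, 0, -1],
  [0, 0, -1],
  [0, 0, -1],
  [0, 0, -1],
  [0, 0, 0],
], yaw=[0, 0, 0, 0, 0, 0])

```text
t: 12.6
ee_pos: [515.1, -104.8, 154.5]
orientation: [-0.429, -3.111, -0.0]
ft_force: [0.3, 0.1, -1.8]
width: 22.4
grasp_force: 30.0
```

Run:
```python
from h import *
ims=[]
for c,x,y in [('side',215,140),('top',260,170)]:
    im,T=grab(c); o=ctrl.get_obs(); print(c,o['ee_pos'],o['ft_force'])
    for r in models.landmark_of(im,'capsule')[:2]: u,v=r['location'];print(r,at_depth(im,T,u,v))
    a=np.array(im['pixels'])[:,:,::-1]
    ims.append(cv2.resize(a[y:y+80,x:x+80],(400,400),interpolation=cv2.INTER_CUBIC))
cv2.imwrite('pics/w6.png',np.hstack(ims))
```

```text
side [ 515.20412837 -104.84897969  154.68542115] [ 1.02718422  0.18129408 -0.31472334]
top [ 515.37776078 -104.87318682  154.88639098] [-0.18325456  0.27285448 -1.52797742]
```

View pics/w6.png

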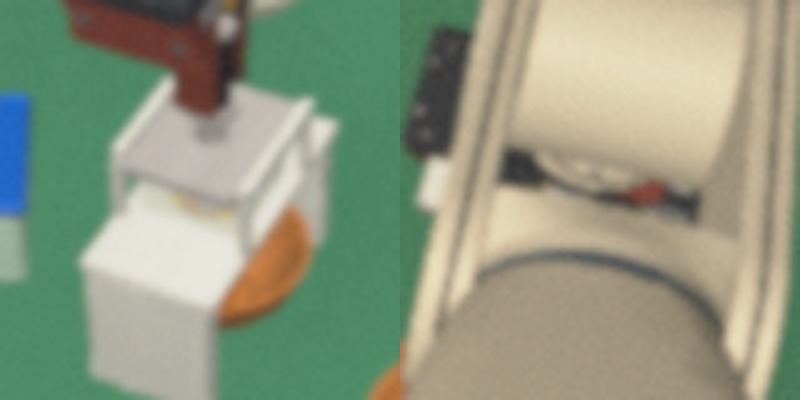

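The side crop shows no orange left in the clear chamber, at about (185,205). The force is back to just the pusher's weight, so the capsule has dropped. I'll go 2 mm lower to be sure, then withdraw straight up.

Emit:
play_rows([
  [0, 0, -1],
  [0, 0, -1],
  [0, 0, 0],
  [0, 0, 10],
  [0, 0, 15],
  [0, 0, 15],
  [0, 0, 15],
  [0, 0, 15],
], yaw=[0, 0, 0, 0, 0, 0, 0, 0])

```text
t: 13.47
ee_pos: [515.5, -104.9, 224.4]
orientation: [0.429, 3.112, -0.0]
ft_force: [0.3, 0.4, -0.4]
width: 22.7
grasp_force: 30.0
```

Emit:
play_rows([
  [0, 0, 12],
  [-1, 10, 0],
  [-4.3, 30, 0],
  [-5, 35, 0],
  [-5, 35, 0],
  [-5, 35, 0],
  [-5, 35, 0],
  [-4, 25, 0],
], yaw=[0, 0, 0, 0, 0, 0, 0, 0])

```text
t: 14.13
ee_pos: [484.8, 102.9, 234.7]
orientation: [-0.427, -3.112, -0.001]
ft_force: [0.9, 1.5, -1.5]
width: 22.8
grasp_force: 30.0
```

Emit:
play_rows([
  [-3, 19, 0],
  [0, 0, -30],
  [0, 0, -20],
  [0, 0, -10],
  [0, 0, 0],
  [0, 0, 0],
  [0, 0, 0],
  [0, 0, 0],
], yaw=[0, 0, 0, 0, 0, 0, 0, 0])

```text
t: 14.8
ee_pos: [484.0, 119.1, 176.1]
orientation: [0.429, 3.11, 0.001]
ft_force: [-0.5, -0.2, -1.3]
width: 22.7
grasp_force: 30.0
```

Run:
```python
from h import *
ims=[]
for c,x,y in [('wrist',216,160),('side',220,140)]:
    im,T=grab(c); o=ctrl.get_obs(); print(c,o['t'],o['ee_pos'],o['ft_force'])
    Ti=np.linalg.inv(T)
    for nm,p in [('tip',o['ee_pos']-[0,0,75.3]),('hole',np.array([483,119.4,70])),('catch',np.array([513,-109,45]))]:
        q=Ti[:3,:3]@p+Ti[:3,3]; print(nm,im['cx']+im['fx']*q[0]/-q[2]-x, im['cy']-im['fy']*q[1]/-q[2]-y)
    for r in models.landmark_of(im,'capsule')[:2]: u,v=r['location'];print(r,at_depth(im,T,u,v))
    a=np.array(im['pixels'])[:,:,::-1]; w=80 if c=='wrist' else 140
    ims.append(cv2.resize(a[y:y+w,x:x+w],(400,400),interpolation=cv2.INTER_CUBIC))
cv2.imwrite('pics/w7.png',np.hstack(ims))
```

```text
wrist 14.85 [483.94110493 119.09306333 176.04039843] [ 0.56493103  0.38495044 -0.81999347]
tip 43.43301342799424 33.75290935787734
hole 43.420792295991134 23.58593330099862
catch -151.22373591925015 99.12609669147372
side 14.95 [483.66407343 119.02838789 175.77417631] [-0.07466595 -0.51937524 -1.21203147]
tip 31.84443345462691 100.37940047785929
hole 32.24144600270856 108.90997981760566
catch 37.161876391458065 47.85227214009652
```

View pics/w7.png

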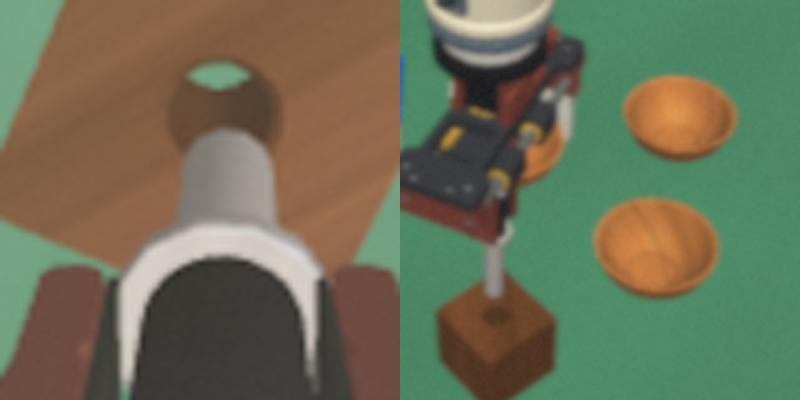

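The wrist crop shows the holder hole at (224,110) and the tip at (227,160), in line with it. The side crop shows the tip within about 1 mm of the hole at (497,315). I'll trim x by -0.7 and lower it.

Emit:
play_rows([
  [-0.7, 0, -10],
  [0, 0, -10],
  [0, 0, -5],
  [0, 0, 0],
  [0, 0, -2],
  [0, 0, -2],
  [0, 0, -2],
  [0, 0, -2],
], yaw=[0, 0, 0, 0, 0, 0, 0, 0])

```text
t: 15.67
ee_pos: [482.6, 119.1, 141.9]
orientation: [0.429, 3.112, 0.0]
ft_force: [-0.4, 0.2, -1.6]
width: 23.1
grasp_force: 30.0
```

Emit:
play_rows([
  [0, 0, -2],
  [0, 0, -2],
  [0, 0, -2],
  [0, 0, -2],
], yaw=[0, 0, 0, 0])

```text
t: 16.0
ee_pos: [482.5, 119.1, 133.8]
orientation: [0.429, 3.112, 0.0]
ft_force: [-0.3, 0.2, -0.9]
width: 22.6
grasp_force: 30.0
```

Tip at about 58.5, inside the hole with no force. I keep lowering to TCP 80.3, slowly at the end.

Emit:
play_rows([
  [0, 0, -6],
  [0, 0, -8],
  [0, 0, -8],
  [0, 0, -8],
  [0, 0, -8],
  [0, 0, -7],
  [0, 0, -4],
  [0, 0, 0],
], yaw=[0, 0, 0, 0, 0, 0, 0, 0])

```text
t: 16.67
ee_pos: [481.7, 119.0, 83.8]
orientation: [-0.428, -3.11, 0.001]
ft_force: [0.2, -0.2, -0.1]
width: 23.1
grasp_force: 30.0
```

Emit:
play_rows([
  [0, 0, -1],
  [0, 0, -1],
  [0, 0, -1],
  [0, 0, 0],
], yaw=[0, 0, 0, 0])

```text
t: 17.0
ee_pos: [482.6, 119.1, 82.1]
orientation: [0.429, 3.112, 0.0]
ft_force: [0.1, -0.7, -0.7]
width: 22.4
grasp_force: 30.0
```

Emit:
play_rows([
  [0, 0, -0.5],
  [0, 0, -0.5],
  [0, 0, -0.3],
  [0, 0, 0],
  [0, 0, 0],
], yaw=[0, 0, 0, 0, 0])

```text
t: 17.42
ee_pos: [482.4, 119.1, 80.7]
orientation: [0.429, 3.112, -0.0]
ft_force: [1.3, -0.3, -1.3]
width: 23.0
grasp_force: 30.0
```

Emit:
play_rows([
  [0, 0, -0.4],
  [0, 0, 0],
  [0, 0, 0],
], yaw=[0, 0, 0])

```text
t: 17.67
ee_pos: [482.5, 119.1, 80.3]
orientation: [0.429, 3.112, 0.0]
ft_force: [-0.2, 0.5, 0.1]
width: 22.6
grasp_force: 30.0
```

Emit:
play_rows([
  [0, 0, 0],
  [0, 0, 0],
  [0, 0, 0],
  [0, 0, 0],
  [0, 0, 0],
  [0, 0, 0],
  [0, 0, 0],
  [0, 0, 0],
], yaw=[0, 0, 0, 0, 0, 0, 0, 0], gripper=0)

```text
t: 18.33
ee_pos: [482.4, 119.1, 80.3]
orientation: [0.429, 3.112, 0.0]
ft_force: [-0.3, 0.3, -0.2]
width: 72.5
grasp_force: 0.0
```

Emit:
play_rows([
  [0, 0, 0],
  [0, 0, 0],
  [0, 0, 0],
  [0, 0, 0],
  [0, 0, 0],
  [0, 0, 0],
], yaw=[0, 0, 0, 0, 0, 0])

```text
t: 18.83
ee_pos: [482.4, 119.1, 80.3]
orientation: [-0.429, -3.112, 0.0]
ft_force: [-0.2, -0.3, -0.2]
width: 87.6
grasp_force: 0.0
```

Emit:
play_rows([
  [0, 0, 15],
  [0, 0, 30],
  [0, 0, 30],
  [0, 0, 30],
  [0, 0, 20],
  [0, 0, 0],
  [0, 0, 0],
], yaw=[0, 0, 0, 0, 0, 0, 0])

```text
t: 19.42
ee_pos: [483.0, 119.2, 206.1]
orientation: [0.428, 3.11, 0.001]
ft_force: [-0.5, -1.0, 0.4]
width: 87.6
grasp_force: 0.0
```

I'll retreat a little and check with numbers, since the picture budget is used up.

Emit:
play_rows([
  [-15, 25, 10],
  [-15, 30, 10],
  [-15, 30, 10],
  [-15, 30, 10],
  [-15, 30, 10],
  [-10, 20, 0],
  [0, 0, 0],
  [0, 0, 0],
], yaw=[0, 0, 0, 0, 0, 0, 0, 0])

```text
t: 20.08
ee_pos: [396.3, 284.3, 253.7]
orientation: [-0.424, -3.111, 0.003]
ft_force: [-0.2, -0.9, -0.8]
width: 87.8
grasp_force: 0.0
```

```bash
python3 - <<'E' 2>/dev/null
from h import *
np.set_printoptions(precision=1,suppress=True)
for c in ['top','wrist','side']:
    im,T=grab(c); print(c)
    for n,z in [('capsule',15),('catch_bowl',0),('pusher_grip',100)]:
        for r in models.landmark_of(im,n)[:3]:
            u,v=r['location']; print(' ',n,round(r['conf'],2),np.array([u,v]),at_z(im,T,u,v,z))
    cap=[];hole=None
    d=im['range_z']
    for v in range(384):
        for u in range(512):
            if d[v,u]<=0: continue
            r_,c_=ray(im,T,u,v); p=c_+r_*d[v,u]
            if 90<p[2]<140 and np.hypot(p[0]-483,p[1]-119)<25: cap.append(p)
    cap=np.array(cap); 
    if len(cap): t=cap[cap[:,2]>cap[:,2].max()-4]; print('cap',len(cap),'z95%',np.percentile(cap[:,2],90),cv2.minEnclosingCircle(t[:,:2].astype(np.float32)))
    Ti=np.linalg.inv(T); q=Ti[:3,:3]@np.array([515.5,-103.6,128])+Ti[:3,3]
    u,v=im['cx']+im['fx']*q[0]/-q[2], im['cy']-im['fy']*q[1]/-q[2]; u,v=int(round(u)),int(round(v))
    if 3<u<508 and 3<v<380: print('hole px',u,v,np.array(im['pixels'])[v-2:v+4:2,u-2:u+4:2].reshape(-1,3).tolist())
    # bright orange pixels (capsule) near stand
    h=cv2.cvtColor(np.array(im['pixels']),cv2.COLOR_RGB2HSV); m=((h[...,0]<18)&(h[...,1]>190)&(h[...,2]>200)).astype(np.uint8)
    k,l,s,ce=cv2.connectedComponentsWithStats(m)
    for i in range(1,k):
        if s[i,4]>4: print('orange',s[i],ce[i],at_depth(im,T,*ce[i]))
E
```

```text
top
  capsule 0.58 [289.9 204.6] [ 523.5 -105.2   15. ]
  capsule 0.48 [289.  203.7] [ 526.4 -102.4   15. ]
  catch_bowl 0.9 [312.5 255.5] [ 364.1 -176.6    0. ]
  catch_bowl 0.9 [257.4 256.7] [359.   -2.9   0. ]
  catch_bowl 0.44 [294.1 207.7] [ 515.3 -119.6    0. ]
  pusher_grip 0.48 [219.5 215.1] [481.3 108.5 100. ]
cap 58 z95% 129.47108651563667 ((480.0592041015625, 117.76342010498047), 11.147568702697754)
hole px 292 203 [[219, 158, 130], [228, 140, 91], [216, 155, 124], [232, 136, 80], [239, 124, 0], [230, 132, 78], [223, 151, 116], [235, 131, 66], [226, 150, 110]]
orange [291 202   3   3   9] [292. 203.] [ 526.2 -110.4   35.6]
wrist
  capsule 0.52 [356.7 233.2] [537.8 389.9  15. ]
  catch_bowl 0.61 [ 66.  188.5] [362.2   0.9   0. ]
side
  catch_bowl 0.63 [319.2 192.7] [ 343.8 -166.7    0. ]
  catch_bowl 0.53 [256.7 198.4] [ 515.1 -112.6    0. ]
  pusher_grip 0.49 [253.8 241.8] [478.6 121.9 100. ]
cap 64 z95% 129.13983405469514 ((481.9322509765625, 121.32746887207031), 11.151802062988281)
hole px 256 166 [[187, 181, 174], [184, 180, 172], [185, 180, 172], [175, 170, 161], [185, 182, 170], [178, 176, 165], [196, 191, 180], [202, 200, 186], [196, 193, 180]]
```

Seen through the guide hole, the capsule's top is now at z ≈ 36 mm, so it lies in the bowl. The pusher's cap is back near z ≈ 127–129, which is fully down. The gripper is clear.

```bash
python3 -c "
from h import *
print(ticket.close_job())"
```

```text
the job is handed in; nothing more can be done
None
```

The job is handed in: the capsule was pushed out into the bowl, and the pusher stands fully down in its holder, released. No verdict came back, but depth readings support both.

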